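# Press the bush home, then hold up the rocker arm

## Task

Pull the red lever of the bench press down until the brass bush is fully home in the rocker arm that lies under the ram, then ease the lever back up to its rest under control, never letting it fly back. Then grip the rocker arm by its bar, lift it off its rests, draw it out from under the ram towards you without tipping it, and finish the job holding it level and still in the air, with its underside at least 16 cm above the bench. Do not put it down or let go at the end, and leave the other things on the bench where they are.

Things in the scene. Friction and masses are not known exactly. Their poses are not given: they have to be found in the camera images.
- press: Green bench arbor press, fixed to the bench. Origin: bench level (z 0), 20 mm behind the middle of its base; its own -x points out of its front, roughly to the robot; z up. In its frame (mm): base plate x -190 to 150, y +-75, top at z 30; column x 102 to 146, up to z 270; head x 13 to 146, y +-28, z 160 to 245. Lever on its -y side, rod at y -88.
- anvil (a point): Centre of the top of the press's anvil block, under the ram (at x 40, y 0, z 60 mm in the press's frame). Block 52 mm along x, 70 mm wide, with a lip 10 mm high along each side (54 mm between them). A second rest for the rocker arm, 50 mm along x and 80 mm wide, top also at z 60 mm, is centred 195 mm nearer to the press's front.
- ram_nose (a point): Centre of the underside of the press's steel ram: round nose 28 mm across, at x 40, y 0, z 117 mm in the press's frame when up; it comes straight down 30 mm per rad of lever. The ram's top end is 197 mm above this point.
- lever (a joint): Press lever, hinged about the press's y axis through lever_pivot. 0 = up at rest, rod 60 degrees above level leaning to the front; grows in rad as pulled forward (press -x) and down. The bush is home at about 0.93: it stops hard. A spring drives it back (2 N at the handle at rest, 7 N at the end; pressing the bush adds 5 N, slow motion 1 N); let go low down it flies up at 3 rad/s.
- lever_pivot (a point): Point on the lever's hinge axis, abreast of lever_grip: at x 50, y -150, z 190 mm in the press's frame.
- lever_grip (a point): Middle of the free part of the lever's red handle: a round bar 18 mm across, parallel to the press's y axis, free for 50 mm to the press's side (lever rod there) and 45 mm to its free end. It lies 150 mm from the hinge axis, 320 mm above the bench at rest; the bar may turn between the fingers.
- rocker: Aluminium rocker arm, about 0.5 kg, lying level on the press's anvil and rest. Origin: centre of its underside (z 60 mm at start), within 8 mm of its balance point; x along it towards the ram, z up. Bar 24 mm wide (y), 22 mm high; bosses 26 mm high: far one (with bush) 44 mm across at x +130, near one 56 mm at x -115. Bar free for fingers from x -30 to +90 mm, 30 mm of air below.
- bush (a joint): How far the brass bush (flange 26 mm across, 3 mm thick) has been pressed down into the rocker arm's far boss, m: 0 to 0.004 at the start, 0.016 = fully home, flange down on the boss. It moves stiffly (about 25 N) and stays where it is left.
- bush_top (a point): Centre of the top face of the bush's flange (29 mm above the rocker arm's underside when home, 41 to 45 mm at the start).
- done_rocker: Bystander: a finished rocker arm of the same shape, lying on the bench; origin centre of its underside, x along it, 26 mm high.
- spare_bush: Bystander: loose brass bush standing on its flange, 26 mm across, 25 mm high; origin under its centre.
- hammer: Bystander: hammer lying on the bench; origin under its middle, x along it from handle to head.
- screwdriver: Bystander: screwdriver with orange handle lying on the bench; origin under its middle, x along it from handle to tip.
- tin: Bystander: yellow tin, 66 mm across, 110 mm high; origin under its centre.
- tub: Bystander: open yellow tub 110 x 150 mm, 60 mm high; origin under its centre.
- cup: Bystander: steel cup, 70 mm across its rim, 70 mm high; origin under its centre.

How it is judged:
On the way, in this order (a step that is already met when the one before it is completed fails the run):
1. the lever is pulled down and the bush is pressed fully home (within 1.5 mm) (value of joint bush above 0.0145 m and value of joint lever above 0.8 rad), for 0.05 s.
2. the lever is eased back up to its rest (within 0.08 rad), the bush still home (value of joint bush above 0.0145 m and value of joint lever below 0.08 rad), for 0.2 s.
At the end, for the whole second after the job is handed in: The gripper holds the rocker arm, which touches nothing else: underside at least 150 mm above the bench, level within 0.1 rad, still (under 20 mm/s, 0.15 rad/s); bush home within 1.5 mm, lever up within 0.08 rad (all of step 2 and height (world z) of rocker above 0.15 m and angle between rocker's own z axis and vertical below 0.1 rad and linear speed of rocker below 0.02 m/s and angular speed of rocker below 0.15 rad/s and contact force between the fingers and rocker above 1 N and contact force between each of press, done_rocker, spare_bush, hammer, screwdriver, tin, tub, cup and rocker below 0.05 N); the arm keeps its last pose, push and grip.
It fails at once if the lever flies back (faster than 2 rad/s) (velocity of joint lever below -2 rad/s).
It fails at once if the rocker arm is tipped by more than 0.35 rad (20 degrees) (angle between rocker's own z axis and vertical above 0.35 rad).
It fails at once if another thing on the bench is moved by more than 30 mm (distance of any of done_rocker, spare_bush, hammer, screwdriver, tin, tub, cup from where it was at the start of the episode above 0.03 m).
It also fails if it takes over 69 s, if anything falls off the work surface, if the arm or the gripper's body presses on something with over 40 N, if the wrist force passes 120 N, or if a joint passes its speed limit or range.

## Robot

A 7-joint arm with a two-finger parallel gripper is mounted at the origin on the work surface. World frame = base frame: x ahead of the robot, y to its left, z up, the work surface at z = 0. Lengths are in m, angles in rad, forces in N, time in s.
With the tool pointing down it reaches from about 0.425 to 0.925 m from the base axis. Payload 6.8 kg.
Tool frame: the origin (TCP) lies midway between the tips of the shut fingers; the grasp point (between the pads) lies manip.grip_point_offset behind it (manip.grip_point_offset is the distance from the TCP to the grasp point, in m); z points along the fingers, x is the direction in which the jaws open and shut, and the axes are right-handed (so a half turn about z gives the same grasp; the last joint's range is limited). The gripper opens to 85 mm and grips with 20 to 120 N. Pads are 22 mm wide; open, the fingers measure 114 mm over their backs; the gripper's body (76 mm by 85 mm) begins 54 mm behind the grasp point. The pads swing forward as they close: fully open they stand 13 mm farther back than shut.
Start: joints at [-1.316, 0.477, 0.022, 1.555, -0.011, 1.109, -0.083], TCP at [0.24, 0.631, 0.231] pointing down, gripper open.
Joint ranges: [-2.96, 2.96], [-0.34, 2.1], [-1.41, 1.46], [0.24, 2.44], [-1.37, 4.51], [0.17, 1.92], [-2.96, 2.96]. Speed limits (rad/s): [2.39, 2.39, 3.14, 3.14, 3.14, 3.14, 3.14].

## Interface

Orientations are given as a 3x3 rotation matrix whose columns are the frame's x, y, z axes.
In Python, from workcell import manip gives the robot as it stands.
- The arm moves only by the tool play_rows, never from a script. Its argument "commands" is a list of rows, each a list of 7 numbers: the shift along the tool's x, y, z in cm, then the turn, a rotation vector about the tool's x, y, z in rad, then the closure in counts, from 0 (fully open) to 255 (shut). In form: [[dx, dy, dz, wx, wy, wz, claw], ...]. A call has exactly 10 rows; each row is the pose to reach, as a shift and turn from the pose measured when the call began, along the tool's axes at that moment; what a row does not reach only later rows make up. A row lasts 1/10 s, in which the tool goes at most 50 mm and 8.59 degrees, less where a joint would pass 70% of its speed; a pose out of reach is approached as far as the arm can. A call with a gripper value outside its range is refused whole. The fingers move at their own pace and stop on an object; "grip_force" is the grip in N (left out, the last holds). Time passes only in rows, so rows that repeat a pose let the fingers close, or fill a call up. It gives the time, the measured TCP pose, the force and the opening at its end, in the units of the state.
- manip.read_state(): the state, without advancing time (a new reading comes with each control period).
- manip.capture(name): name is "side" or "top" or "wrist"; returns a dict with "img" (480x640x3 uint8, red, green, blue), "intrinsics" (3x3 intrinsics, pixels), "extrinsics" (4x4, takes a point from camera to world coordinates); the wrist camera has in their place "tool_from_camera" (4x4, takes a point from camera to tool coordinates, whose origin is the TCP and whose axes are the tool frame's). Camera axes: x right, y down, z forward; pixel columns grow to the right and rows downward; lengths in m; the calibration is good to about 2 mm. A picture is of the moment at which its call begins: read the wrist's pose just before it. There is no depth.
- manip.finish_job(): hands the job in, once; it reports no verdict.
Trained networks look in the newest picture that a camera, given by its name, has taken for a name from the list of things; names that differ only in an ending like _2 or _b are one class to them, and where a whole thing is asked for, a point or a joint stands for the part that bears it (a point fixed in the world has none). Each returns a list of dicts, best first, with "conf" (0 to 1); they miss things now and then, are a little off and sometimes report something else, mostly with a low value. They report only what shows in the picture. A call takes as long as a camera call.
- manip.search_frame(camera, name): "bbox" ([left, top, right, bottom] as shares, 0 to 1, of the picture: columns of its width, rows of its height, round what is visible of it).
- manip.trace(camera, name): "mask" (480x640 bool, what is visible of it) and "bbox" ([left, top, right, bottom] as shares, 0 to 1, of the picture: columns of its width, rows of its height, round what is visible of it).
The state is a dict: "time_s": time; "joint_pos": joint angles; "joint_velocities": joint speeds; "tau": joint torques, N m; "position": TCP position; "orientation": TCP orientation; "force": force on the tool from outside, world axes, zero at the start; "ft_torque": the same for the moment, N m; "width": opening from 0.0 (shut) to 1.0 (fully open).
Only numpy, scipy, OpenCV 4.12 (cv2) and the standard library are available. Lean on these libraries where they do the work, as an engineer would, in place of code of your own. Each camera call takes 0.05 s, during which the arm holds its last target.

## Working session

There is one attempt and no reset: what is moved stays moved. The work goes in short steps, Python scripts to look and compute and a tool call to move; the robot and the scene stay as the last step left them, time stands still between calls to the robot, and variables do not carry over. Pictures are saved under pics/ and viewed, and the job is handed in when it is done.

Besides the shell and the picture viewer there is one more tool, called by a JSON object that holds its "method" and its "body". play_rows: Moves the arm, as the interface text tells. Its arguments: {"type":"object","properties":{"commands":{"type":"array"},"grip_force":{"type":"number"}},"required":["commands"]}

```bash
ls; mkdir -p pics; python3 - <<'E'
from workcell import manip
import cv2,numpy as np
s=manip.read_state()
for k in s: print(k,np.round(s[k],3).tolist())
print(manip.grip_point_offset)
for c in ['side','top','wrist']:
    r=manip.capture(c); cv2.imwrite(f'pics/{c}0.png',r['img'][:,:,::-1])
    print(c,np.round(r['intrinsics'],1).tolist(),np.round(r.get('extrinsics',r.get('tool_from_camera')),4).tolist())
E
```

```text
pics
time_s 0.0
joint_pos [-1.316, 0.478, 0.022, 1.556, -0.012, 1.109, -0.083]
joint_velocities [0.0, 0.001, 0.0, 0.0, -0.0, -0.001, -0.001]
tau [-0.0, -59.645, 1.608, -28.119, 0.012, 0.009, -0.0]
position [0.239, 0.63, 0.23]
orientation [[0.355, 0.935, -0.001], [0.935, -0.355, -0.002], [-0.002, 0.0, -1.0]]
force [-0.118, -0.873, -0.47]
ft_torque [0.006, -0.013, 0.017]
width 0.999
0.0187
side [[527.6, 0.0, 326.5], [0.0, 527.6, 235.5], [0.0, 0.0, 1.0]] [[0.7705, -0.4669, 0.4339, -0.0471], [-0.6372, -0.5473, 0.5426, -0.7691], [-0.0159, -0.6946, -0.7192, 1.1672], [0.0, 0.0, 0.0, 1.0]]
top [[479.4, 0.0, 315.2], [0.0, 479.4, 239.2], [0.0, 0.0, 1.0]] [[-0.024, -0.9934, 0.112, 0.4021], [-0.9997, 0.0249, 0.0066, -0.0464], [-0.0093, -0.1118, -0.9937, 1.6078], [0.0, 0.0, 0.0, 1.0]]
wrist [[346.6, 0.0, 319.0], [0.0, 346.6, 240.6], [0.0, 0.0, 1.0]] [[1.0, 0.0002, -0.0005, -0.0021], [-0.0001, 0.9624, 0.2718, -0.0701], [0.0005, -0.2718, 0.9624, -0.1434], [0.0, 0.0, 0.0, 1.0]]
```

View pics/side0.png

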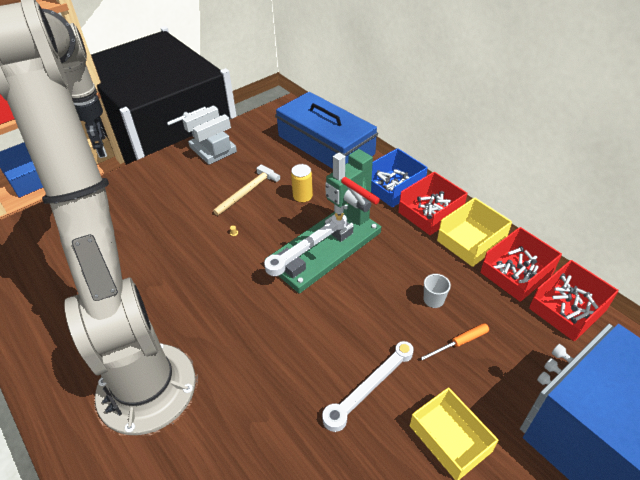

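View pics/top0.png

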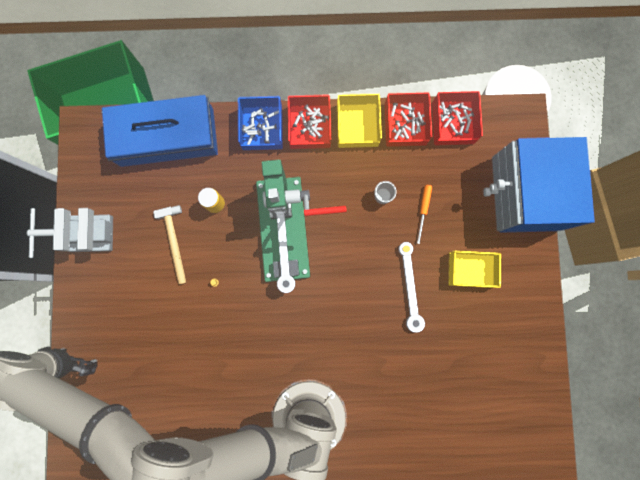

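```bash
python3 - <<'E'
from workcell import manip
import cv2,numpy as np
for c in ['side','top']:
  im=None
  for n in ['press','lever','lever_grip','rocker','ram_nose','bush','done_rocker','tub','tin','cup','hammer','screwdriver','spare_bush']:
    try: r=manip.trace(c,n)
    except Exception as e: print(n,e); continue
    for d in r[:2]:
        m=d['mask']; ys,xs=np.nonzero(m)
        print(c,n,round(d['conf'],2),np.round(np.array(d['bbox'])*[640,480,640,480],0).tolist(),m.sum(), np.round([xs.mean(),ys.mean()],1) if len(xs) else None)
    if r: np.save(f'pics/{c}_{n}.npy',r[0]['mask'])
E
```

```text
side press 0.77 [276.0, 151.0, 381.0, 292.0] 5846 [337.4 222.2]
side lever 0.97 [342.0, 180.0, 378.0, 212.0] 586 [360.5 195. ]
side lever 0.45 [271.0, 150.0, 384.0, 292.0] 6276 [336.9 222.3]
side lever_grip 0.9 [342.0, 179.0, 380.0, 209.0] 519 [360.6 194.4]
side rocker 0.69 [267.0, 215.0, 345.0, 274.0] 1156 [302.7 246. ]
side ram_nose 0.7 [331.0, 155.0, 345.0, 215.0] 333 [338.6 173.9]
side bush 0.41 [336.0, 214.0, 346.0, 218.0] 19 [338.2 215.9]
side done_rocker 0.68 [322.0, 338.0, 414.0, 433.0] 1812 [364.7 388.8]
side done_rocker 0.4 [333.0, 213.0, 343.0, 221.0] 62 [339. 216.]
side tub 0.83 [410.0, 385.0, 498.0, 477.0] 4546 [452.8 433.3]
side tin 0.68 [293.0, 164.0, 311.0, 203.0] 692 [301.2 183. ]
side cup 0.69 [425.0, 276.0, 450.0, 308.0] 734 [435.6 290.4]
side hammer 0.86 [213.0, 163.0, 281.0, 216.0] 650 [247.4 187.9]
side screwdriver 0.56 [423.0, 323.0, 489.0, 360.0] 515 [463.  338.1]
top press 0.69 [377.0, 183.0, 393.0, 201.0] 392 [384.8 192.2]
top lever 0.55 [302.0, 189.0, 347.0, 220.0] 414 [317.9 206.6]
top lever_grip 0.63 [297.0, 193.0, 345.0, 214.0] 394 [319.  207.5]
top lever_grip 0.22 [452.0, 254.0, 498.0, 287.0] 1770 [474.7 269.6]
top rocker 0.64 [276.0, 214.0, 298.0, 294.0] 739 [283.9 256.9]
top rocker 0.19 [271.0, 190.0, 276.0, 199.0] 91 [273.7 195.5]
top ram_nose 0.41 [269.0, 189.0, 278.0, 201.0] 139 [274.2 195.6]
top done_rocker 0.75 [401.0, 240.0, 422.0, 329.0] 889 [410.8 290.3]
top tub 0.76 [447.0, 253.0, 500.0, 287.0] 1814 [474.2 269.3]
top tin 0.96 [196.0, 187.0, 227.0, 214.0] 526 [211.  200.2]
top cup 0.85 [377.0, 184.0, 396.0, 202.0] 379 [385.3 192.6]
top hammer 0.91 [154.0, 204.0, 183.0, 284.0] 794 [172.8 239. ]
top screwdriver 0.35 [376.0, 182.0, 396.0, 202.0] 408 [385.3 192.4]
top spare_bush 0.72 [257.0, 158.0, 345.0, 279.0] 4679 [284.8 219.9]
top spare_bush 0.57 [213.0, 277.0, 219.0, 289.0] 54 [214.  282.4]
```

```bash
python3 - <<'E'
import cv2
a=cv2.imread('pics/top0.png')[150:300,240:360]; cv2.imwrite('pics/tc.png',cv2.resize(a,None,fx=4,fy=4,interpolation=cv2.INTER_CUBIC)) 
a=cv2.imread('pics/side0.png')[145:295,260:390]; cv2.imwrite('pics/sc.png',cv2.resize(a,None,fx=4,fy=4,interpolation=cv2.INTER_CUBIC)) 
E
```

```text
(no output)
```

View pics/tc.png

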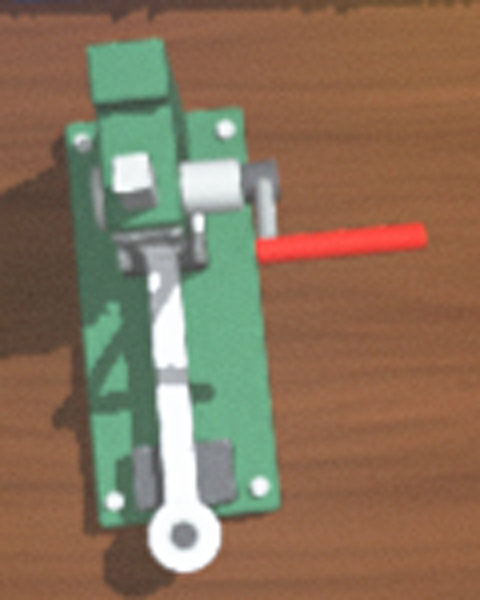

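View pics/sc.png

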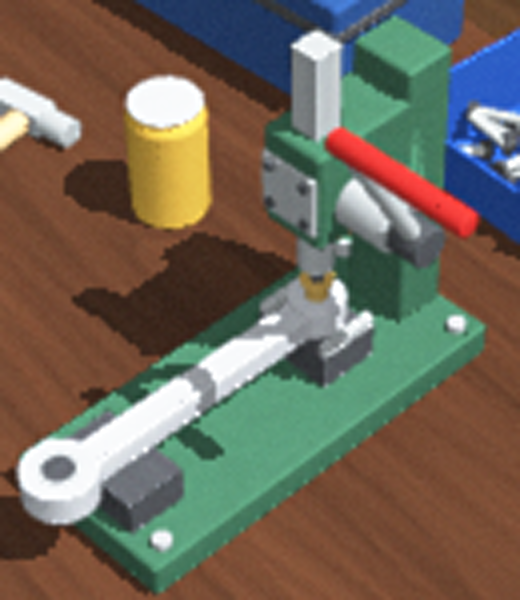

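```bash
cat > h.py <<'E'
import numpy as np
K={'side':np.array([[527.6,0,326.5],[0,527.6,235.5],[0,0,1]]),'top':np.array([[479.4,0,315.2],[0,479.4,239.2],[0,0,1]])}
E={'side':np.array([[0.7705,-0.4669,0.4339,-0.0471],[-0.6372,-0.5473,0.5426,-0.7691],[-0.0159,-0.6946,-0.7192,1.1672],[0,0,0,1]]),
'top':np.array([[-0.024,-0.9934,0.112,0.4021],[-0.9997,0.0249,0.0066,-0.0464],[-0.0093,-0.1118,-0.9937,1.6078],[0,0,0,1]])}
def proj(c,p):
    q=(np.asarray(p)-E[c][:3,3])@E[c][:3,:3]; q=q@K[c].T; return q[...,:2]/q[...,2:]
def atz(c,uv,z):
    d=E[c][:3,:3]@np.linalg.solve(K[c],[uv[0],uv[1],1]); o=E[c][:3,3]; return o+d*(z-o[2])/d[2]
def T(p,q):
    x,y,a=p; q=np.asarray(q,float)
    return np.stack([x+np.cos(a)*q[...,0]-np.sin(a)*q[...,1],y+np.sin(a)*q[...,0]+np.cos(a)*q[...,1],q[...,2]],-1)
E
python3 - <<'E'
from h import *
from scipy.optimize import least_squares
tc=lambda u,v:(240+u/4-.4,150+v/4-.4); sc=lambda u,v:(260+u/4-.4,145+v/4-.4)
ob=[('top',(-190,75,30),tc(103,525)),('top',(-190,-75,30),tc(279,508)),('top',(150,75,30),tc(68,125)),('top',(150,-75,30),tc(243,108)),
('side',(-190,-75,30),sc(157,578)),('side',(150,-75,30),sc(485,327)),
('top',(-25,-195,320),tc(426,236)),('top',(-25,-100,320),tc(260,251)),('side',(-25,-195,320),sc(471,218)),('side',(-25,-100,320),sc(335,142))]
P=np.array([o[1] for o in ob])/1e3; U=np.array([o[2] for o in ob]); C=[o[0] for o in ob]
def f(p): 
    W=T(p,P); return (np.array([proj(c,w) for c,w in zip(C,W)])-U).ravel()
r=least_squares(f,[0.5,0.06,0.0],loss='soft_l1')
print(r.x); print(np.round(f(r.x).reshape(-1,2),1))
p=r.x
for n,q in dict(grip=(-25,-150,320),pivot=(50,-150,190),anvil=(40,0,60),near=(-205,0,86)).items(): print(n,T(p,np.array(q)/1e3))
print('near boss meas',atz('top',tc(183,535),.086),atz('side',sc(58,467),.086))
E
```

```text
[0.63841822 0.07498962 0.07679598]
[[-1.3  1. ]
 [ 0.2  0.6]
 [-1.5  0. ]
 [-0.9 -0.2]
 [-0.2 -1.6]
 [ 1.  -0.7]
 [-1.   0.2]
 [ 5.8 -0. ]
 [ 0.2  2.1]
 [ 5.5  2.8]]
grip [ 0.62499998 -0.07648629  0.32      ]
pivot [ 0.69977893 -0.07073225  0.19      ]
anvil [0.67830033 0.07805844 0.06      ]
near [0.43402243 0.05926191 0.086     ]
near boss meas [0.43547758 0.06149187 0.086     ] [0.43405434 0.0638514  0.086     ]
```

{"method": "play_rows", "body": {"commands": [[0,0,-5,0,0,0,0],[-1,1,-10,0,0,0.1,0],[-3,3,-14,0,0,0.2,0],[-6,7,-17,0,0,0.3,0],[-9,10.5,-19,0,0,0.4,0],[-12,14,-20,0,0,0.5,0],[-15,17.5,-20,0,0,0.6,0],[-18,21,-20,0,0,0.7,0],[-21,24.5,-20,0,0,0.8,0],[-24,28,-20,0,0,0.9,0]]}}

```text
time_s: 2.45
position: [0.4168, 0.3053, 0.4316]
orientation: [[0.954, 0.299, 0.0], [0.299, -0.954, 0.001], [0.001, -0.001, -1.0]]
force: [0.0, 0.4, 0.5]
width: 0.999
```

```bash
cat >> h.py <<'E'
from scipy.spatial.transform import Rotation as Rn
PP=np.array([0.6384,0.0750,0.0768])
def Rdown(yaw): # jaw x at yaw, tool z down
    c,s=np.cos(yaw),np.sin(yaw); return np.array([[c,s,0],[s,-c,0],[0,0,-1.]])
def row(st,pos,R):
    R0=np.array(st['orientation']); d=R0.T@(np.asarray(pos)-st['position'])*100
    w=Rn.from_matrix(R0.T@R).as_rotvec(); return np.round(np.r_[d,w],2)
def show(st): print(round(st['time_s'],2),'pos',np.round(st['position'],4),'R',np.round(st['orientation'],3).tolist(),'F',np.round(st['force'],1),'M',np.round(st['ft_torque'],2),'w',round(st['width'],3),'q',np.round(st['joint_pos'],2))
E
python3 - <<'E'
from h import *
from workcell import manip
s=manip.read_state(); show(s)
g=T(PP,np.array([-.025,-.15,.32])); print(row(s,[g[0],g[1],.42],Rdown(PP[2])))
E
```

```text
2.45 pos [0.4168 0.3053 0.4316] R [[0.954, 0.299, 0.0], [0.299, -0.954, 0.001], [0.001, -0.001, -1.0]] F [0.  0.4 0.5] M [ 0.04  0.01 -0.04] w 0.999 q [-1.05  0.07  0.33  1.65 -0.02  1.42 -0.42]
[ 8.45 42.66  1.14 -0.   -0.    0.23]
```

{"method": "play_rows", "body": {"commands": [[1,5,0,0,0,0.05,0],[2,10,0,0,0,0.1,0],[3,15,0,0,0,0.15,0],[4,20,0,0,0,0.2,0],[5,25,0,0,0,0.23,0],[6,30,0,0,0,0.23,0],[7,35,0,0,0,0.23,0],[8,40,0,0,0,0.23,0],[8.5,42.6,0,0,0,0.23,0],[8.5,42.6,0,0,0,0.23,0]]}}

```text
time_s: 3.45
position: [0.6257, -0.0822, 0.431]
orientation: [[0.998, 0.065, 0.0], [0.065, -0.998, -0.003], [-0.0, 0.003, -1.0]]
force: [0.3, 0.6, 0.7]
width: 1.0
```

```bash
python3 - <<'E'
from h import *
from workcell import manip
import cv2
s=manip.read_state(); show(s)
r=manip.capture('wrist'); im=r['img'][:,:,::-1].copy()
X=np.array(r['tool_from_camera']);K3=np.array(r['intrinsics'])
R=np.array(s['orientation'])
for q in [(-25,-195,320),(-25,-150,320),(-25,-100,320),(40,0,314),(-190,-75,30),(-90,0,82)]:
    w=T(PP,np.array(q)/1e3); t=R.T@(w-s['position']); c=X[:3,:3].T@(t-X[:3,3]); u=K3@c; u=u[:2]/u[2]; print(q,u.round(0)); cv2.circle(im,tuple(int(i) for i in u),4,(255,0,255),1)
cv2.imwrite('pics/w1.png',im)
g=T(PP,np.array([-.025,-.15,.32])); print(row(s,[g[0],g[1],.301],Rdown(PP[2])))
E
```

```text
3.45 pos [ 0.6257 -0.0822  0.431 ] R [[0.998, 0.065, 0.0], [0.065, -0.998, -0.003], [-0.0, 0.003, -1.0]] F [0.3 0.6 0.7] M [-0.03 -0.04  0.  ] w 1.0 q [-0.45  0.33  0.68  1.41 -0.2   1.47  0.28]
(-25, -195, 320) [322. 282.]
(-25, -150, 320) [321. 227.]
(-25, -100, 320) [320. 159.]
(40, 0, 314) [419.  -0.]
(-190, -75, 30) [210. 134.]
(-90, 0, 82) [269.  71.]
[-4.0e-02 -6.1e-01  1.3e+01  0.0e+00  0.0e+00 -1.0e-02]
```

View pics/w1.png

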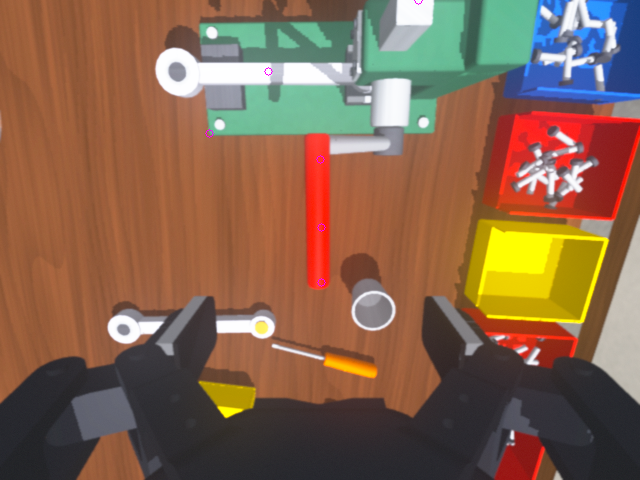

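{"method": "play_rows", "body": {"commands": [[-0.1,-0.3,3,0,0,0,0],[-0.2,-0.6,6,0,0,0,0],[-0.2,-0.6,9,0,0,0,0],[-0.2,-0.6,11.5,0,0,0,0],[-0.2,-0.6,13,0,0,0,0],[-0.2,-0.6,13,0,0,0,60],[-0.2,-0.6,13,0,0,0,255],[-0.2,-0.6,13,0,0,0,255],[-0.2,-0.6,13,0,0,0,255],[-0.2,-0.6,13,0,0,0,255]], "grip_force": 40}}

```text
time_s: 4.5
position: [0.6234, -0.0734, 0.302]
orientation: [[0.998, 0.068, 0.001], [0.068, -0.998, -0.001], [0.001, 0.001, -1.0]]
force: [-0.9, 0.5, 2.9]
width: 0.196
```

```bash
python3 - <<'E'
from h import *
from workcell import manip
import cv2
s=manip.read_state(); show(s)
r=manip.capture('wrist'); cv2.imwrite('pics/w2.png',r['img'][:,:,::-1])
r=manip.capture('side'); cv2.imwrite('pics/s2.png',cv2.resize(r['img'][120:320,240:500,::-1],None,fx=3,fy=3))
E
```

```text
4.5 pos [ 0.6234 -0.0734  0.302 ] R [[0.998, 0.068, 0.001], [0.068, -0.998, -0.001], [0.001, 0.001, -1.0]] F [-0.9  0.5  2.9] M [0.09 0.03 0.06] w 0.196 q [-0.45  0.39  0.64  1.62 -0.24  1.21  0.31]
```

View pics/w2.png

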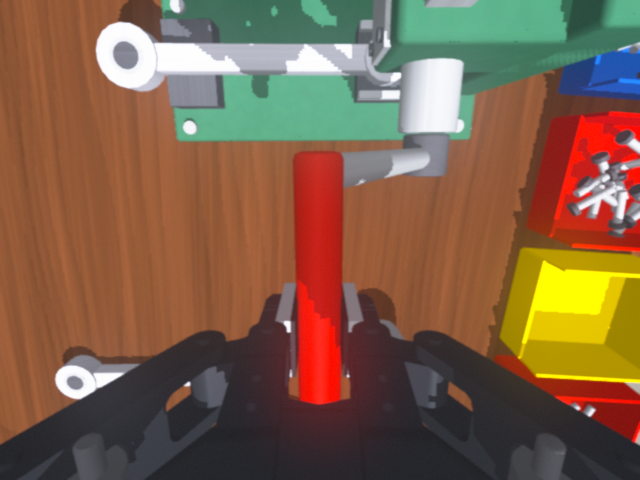

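View pics/s2.png

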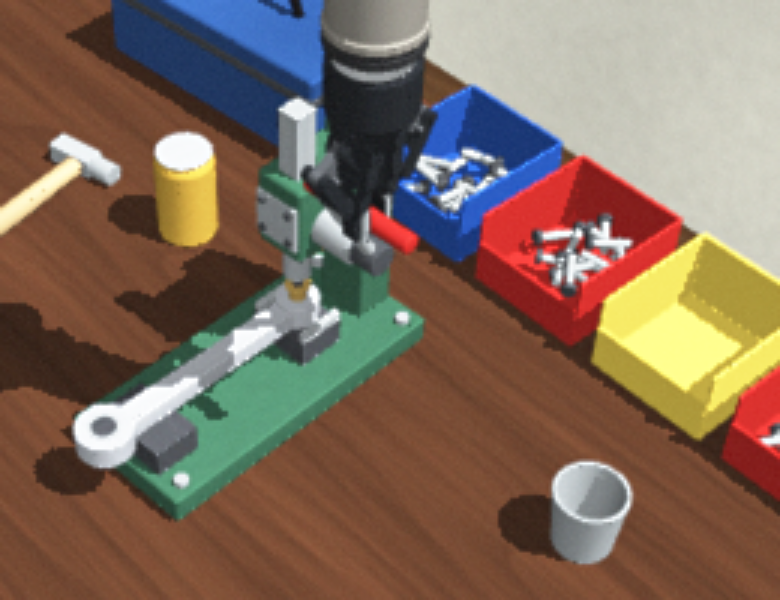

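{"method": "play_rows", "body": {"commands": [[-0.6,0,0.4,0,0,0,255],[-1.3,0,0.8,0,0,0,255],[-1.9,0,1.3,0,0,0,255],[-2.4,0,1.75,0,0,0,255],[-3.0,0,2.3,0,0,0,255],[-3.5,0,2.8,0,0,0,255],[-4.0,0,3.4,0,0,0,255],[-4.5,0,3.95,0,0,0,255],[-4.9,0,4.6,0,0,0,255],[-5.3,0,5.2,0,0,0,255]], "grip_force": 60}}

```text
time_s: 5.6
position: [0.5721, -0.0772, 0.2507]
orientation: [[0.998, 0.069, 0.006], [0.069, -0.998, -0.001], [0.006, 0.001, -1.0]]
force: [10.5, -1.0, -0.8]
width: 0.189
```

```bash
python3 - <<'E'
from h import *
from workcell import manip
import cv2
s=manip.read_state(); show(s)
r=manip.capture('wrist'); cv2.imwrite('pics/w3.png',r['img'][:,:,::-1])
E
```

```text
5.6 pos [ 0.5721 -0.0772  0.2507] R [[0.998, 0.069, 0.006], [0.069, -0.998, -0.001], [0.006, 0.001, -1.0]] F [10.5 -1.  -0.8] M [-0.09 -2.27  0.09] w 0.189 q [-0.48  0.34  0.64  1.81 -0.23  1.06  0.31]
```

View pics/w3.png

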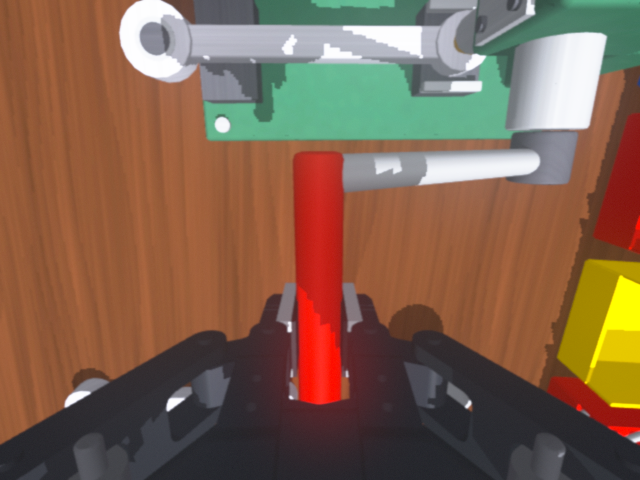

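{"method": "play_rows", "body": {"commands": [[-0.2,0,0.6,0,0,0,255],[-0.5,0,1.3,0,0,0,255],[-0.8,0,2.0,0,0,0,255],[-1.1,0,2.7,0,0,0,255],[-1.3,0,3.4,0,0,0,255],[-1.5,0,4.1,0,0,0,255],[-1.7,0,4.9,0,0,0,255],[-1.8,0,5.6,0,0,0,255],[-1.9,0,6.1,0,0,0,255],[-1.9,0,6.3,0,0,0,255]]}}

```text
time_s: 6.65
position: [0.5507, -0.0789, 0.1866]
orientation: [[0.998, 0.068, 0.001], [0.068, -0.998, -0.0], [0.001, 0.0, -1.0]]
force: [-9.1, 1.2, 16.1]
width: 0.189
```

```bash
python3 - <<'E'
from h import *
from workcell import manip
import cv2
s=manip.read_state(); show(s)
r=manip.capture('side'); cv2.imwrite('pics/s4.png',cv2.resize(r['img'][120:320,240:500,::-1],None,fx=3,fy=3))
E
```

```text
6.65 pos [ 0.5507 -0.0789  0.1866] R [[0.998, 0.068, 0.001], [0.068, -0.998, -0.0], [0.001, 0.0, -1.0]] F [-9.1  1.2 16.1] M [0.31 1.   0.03] w 0.189 q [-0.45  0.38  0.61  1.92 -0.27  0.92  0.36]
```

View pics/s4.png

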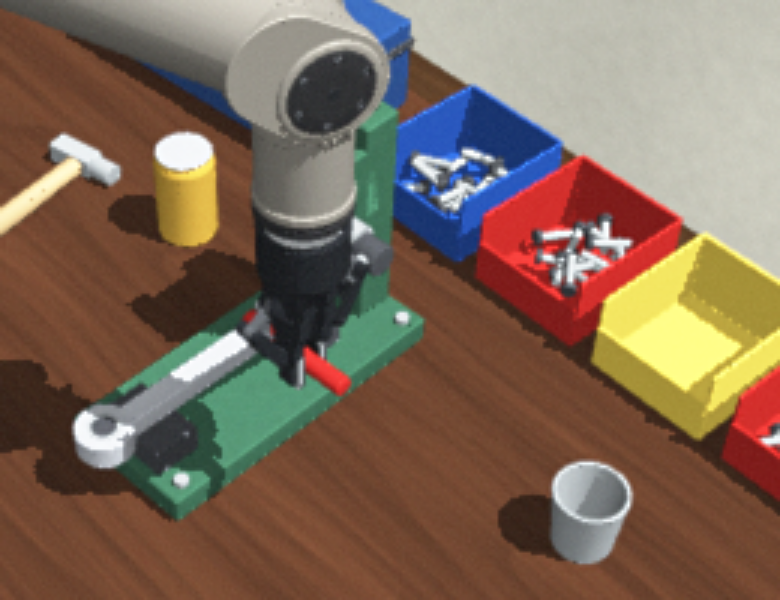

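{"method": "play_rows", "body": {"commands": [[-0.1,0,0.1,0,0,0,255],[-0.1,0,0.2,0,0,0,255],[-0.1,0,0.3,0,0,0,255],[-0.1,0,0.4,0,0,0,255],[-0.1,0,0.4,0,0,0,255],[-0.1,0,0.4,0,0,0,255],[-0.1,0,0.4,0,0,0,255],[-0.1,0,0.4,0,0,0,255],[-0.1,0,0.4,0,0,0,255],[-0.1,0,0.4,0,0,0,255]]}}

```text
time_s: 7.7
position: [0.5502, -0.0789, 0.1835]
orientation: [[0.998, 0.068, 0.003], [0.068, -0.998, 0.0], [0.003, -0.0, -1.0]]
force: [1.6, 1.6, 10.1]
width: 0.19
```

```bash
python3 - <<'E'
from h import *
from workcell import manip
import cv2
s=manip.read_state(); show(s)
r=manip.capture('wrist'); cv2.imwrite('pics/w5.png',r['img'][:,:,::-1])
E
```

```text
7.7 pos [ 0.5502 -0.0789  0.1835] R [[0.998, 0.068, 0.003], [0.068, -0.998, 0.0], [0.003, -0.0, -1.0]] F [ 1.6  1.6 10.1] M [ 0.15 -0.34  0.15] w 0.19 q [-0.45  0.38  0.61  1.93 -0.27  0.92  0.36]
```

View pics/w5.png

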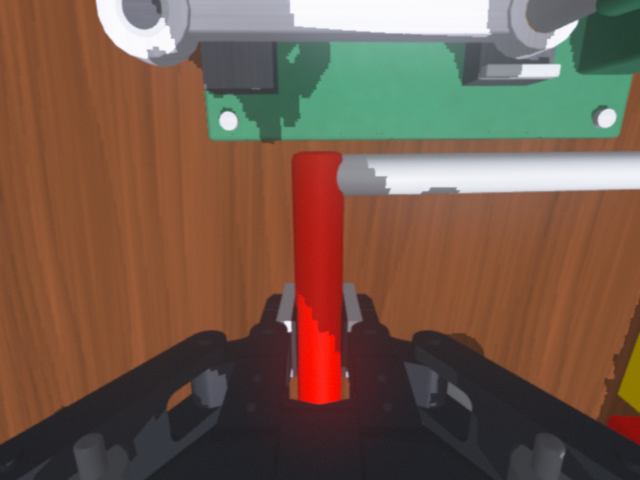

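{"method": "play_rows", "body": {"commands": [[0,0,0.2,0,0,0,255],[0,0,0.4,0,0,0,255],[0,0,0.6,0,0,0,255],[0,0,0.7,0,0,0,255],[0,0,0.7,0,0,0,255],[0,0,0.7,0,0,0,255],[0,0,0.7,0,0,0,255],[0,0,0.7,0,0,0,255],[0,0,0.7,0,0,0,255],[0,0,0.7,0,0,0,255]]}}

```text
time_s: 8.75
position: [0.55, -0.0789, 0.1794]
orientation: [[0.998, 0.067, 0.003], [0.067, -0.998, 0.003], [0.004, -0.003, -1.0]]
force: [-10.2, 3.6, 31.9]
width: 0.186
```

```bash
python3 - <<'E'
from h import *
from workcell import manip
import cv2
s=manip.read_state(); show(s)
r=manip.capture('wrist'); cv2.imwrite('pics/w6.png',r['img'][:,:,::-1])
r=manip.capture('side'); cv2.imwrite('pics/s6.png',cv2.resize(r['img'][145:265,300:400,::-1],None,fx=5,fy=5))
E
```

```text
8.75 pos [ 0.55   -0.0789  0.1794] R [[0.998, 0.067, 0.003], [0.067, -0.998, 0.003], [0.004, -0.003, -1.0]] F [-10.2   3.6  31.9] M [0.61 1.54 0.09] w 0.186 q [-0.45  0.38  0.61  1.93 -0.28  0.91  0.37]
```

View pics/s6.png

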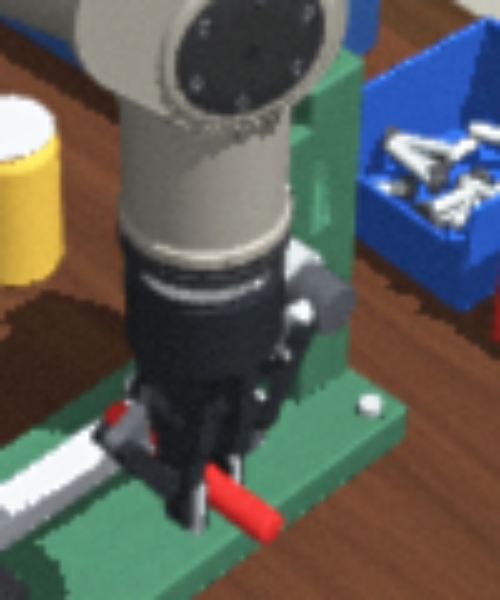

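View pics/w6.png

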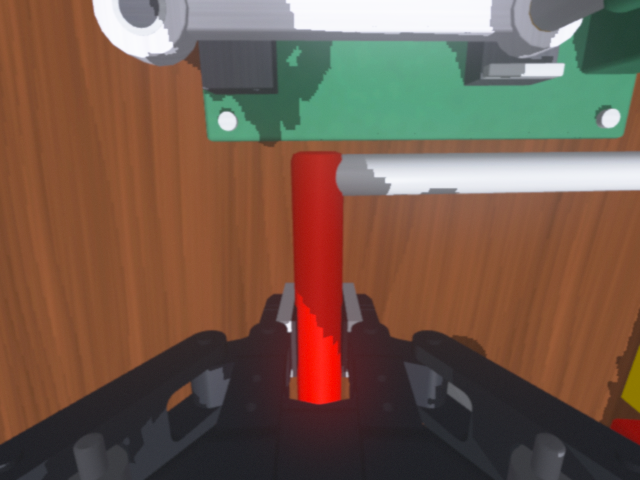

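{"method": "play_rows", "body": {"commands": [[0,0,-0.2,0,0,0,255],[0,0,-0.6,0,0,0,255],[0.1,0,-1.1,0,0,0,255],[0.2,0,-1.8,0,0,0,255],[0.4,0,-2.6,0,0,0,255],[0.6,0,-3.3,0,0,0,255],[0.8,0,-4.0,0,0,0,255],[1.1,0,-4.7,0,0,0,255],[1.4,0,-5.4,0,0,0,255],[1.7,0,-6.0,0,0,0,255]]}}

```text
time_s: 9.85
position: [0.5663, -0.0776, 0.2386]
orientation: [[0.998, 0.068, 0.002], [0.068, -0.998, 0.003], [0.002, -0.002, -1.0]]
force: [7.3, 0.1, -5.8]
width: 0.184
```

```bash
python3 - <<'E'
from h import *
from workcell import manip
import cv2
s=manip.read_state(); show(s)
r=manip.capture('wrist'); cv2.imwrite('pics/w7.png',r['img'][:,:,::-1])
E
```

```text
9.85 pos [ 0.5663 -0.0776  0.2386] R [[0.998, 0.068, 0.002], [0.068, -0.998, 0.003], [0.002, -0.002, -1.0]] F [ 7.3  0.1 -5.8] M [-0.07 -0.76  0.13] w 0.184 q [-0.47  0.34  0.64  1.83 -0.23  1.04  0.32]
```

View pics/w7.png

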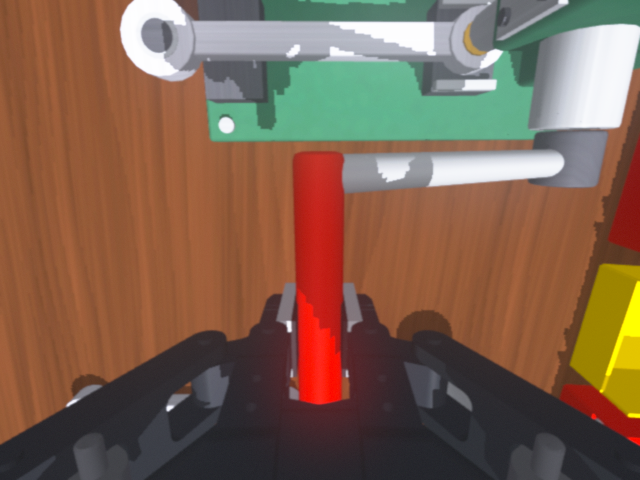

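{"method": "play_rows", "body": {"commands": [[0.4,0,-0.5,0,0,0,255],[0.8,0,-1.1,0,0,0,255],[1.2,0,-1.7,0,0,0,255],[1.6,0,-2.3,0,0,0,255],[2.1,0,-2.8,0,0,0,255],[2.5,0,-3.4,0,0,0,255],[3.1,0,-3.9,0,0,0,255],[3.6,0,-4.4,0,0,0,255],[4.2,0,-4.9,0,0,0,255],[4.7,0,-5.4,0,0,0,255]]}}

```text
time_s: 10.9
position: [0.6105, -0.0743, 0.2937]
orientation: [[0.998, 0.068, -0.005], [0.068, -0.998, 0.005], [-0.005, -0.005, -1.0]]
force: [-7.8, 1.9, 1.6]
width: 0.19
```

```bash
python3 - <<'E'
from h import *
from workcell import manip
s=manip.read_state(); show(s)
E
```

```text
10.9 pos [ 0.6105 -0.0743  0.2937] R [[0.998, 0.068, -0.005], [0.068, -0.998, 0.005], [-0.005, -0.005, -1.0]] F [-7.8  1.9  1.6] M [0.22 2.44 0.06] w 0.19 q [-0.46  0.38  0.64  1.66 -0.24  1.19  0.31]
```

{"method": "play_rows", "body": {"commands": [[0.3,0,-0.25,0,0,0,255],[0.6,0,-0.5,0,0,0,255],[0.9,0,-0.7,0,0,0,255],[1.2,0,-0.9,0,0,0,255],[1.4,0,-1.0,0,0,0,255],[1.5,0,-1.0,0,0,0,255],[1.5,0,-1.0,0,0,0,255],[1.5,0,-1.0,0,0,0,255],[1.5,0,-1.0,0,0,0,255],[1.5,0,-1.0,0,0,0,255]]}}

```text
time_s: 11.9
position: [0.6241, -0.0733, 0.3038]
orientation: [[0.998, 0.067, -0.008], [0.067, -0.998, 0.006], [-0.008, -0.006, -1.0]]
force: [-8.9, 1.6, 1.7]
width: 0.184
```

```bash
python3 - <<'E'
from h import *
from workcell import manip
import cv2
s=manip.read_state(); show(s)
r=manip.capture('wrist'); cv2.imwrite('pics/w8.png',r['img'][:,:,::-1])
E
```

```text
11.9 pos [ 0.6241 -0.0733  0.3038] R [[0.998, 0.067, -0.008], [0.067, -0.998, 0.006], [-0.008, -0.006, -1.0]] F [-8.9  1.6  1.7] M [0.24 2.14 0.13] w 0.184 q [-0.45  0.4   0.64  1.61 -0.25  1.23  0.31]
```

View pics/w8.png

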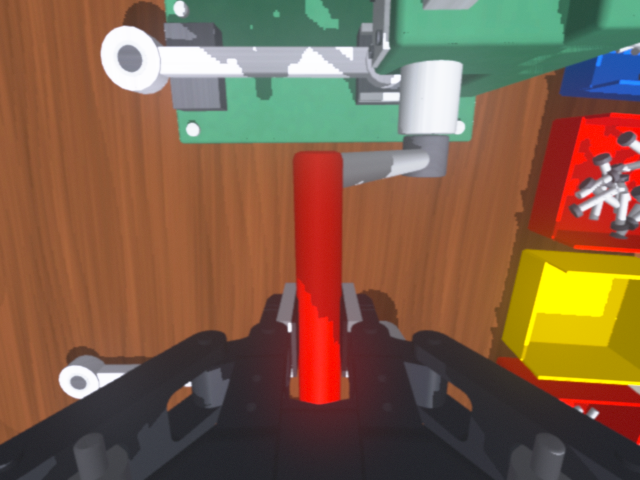

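{"method": "play_rows", "body": {"commands": [[0,0,0,0,0,0,180],[0,0,0,0,0,0,150],[0,0,0,0,0,0,100],[0,0,0,0,0,0,40],[0,0,0,0,0,0,0],[0,0,0,0,0,0,0],[0,0,-3,0,0,0,0],[0,0,-7,0,0,0,0],[0,0,-11,0,0,0,0],[0,0,-13,0,0,0,0]]}}

```text
time_s: 12.95
position: [0.6261, -0.0746, 0.4377]
orientation: [[0.998, 0.067, -0.003], [0.067, -0.998, 0.005], [-0.003, -0.006, -1.0]]
force: [-0.1, -0.9, -0.1]
width: 0.999
```

```bash
python3 - <<'E'
from h import *
from workcell import manip
import cv2
s=manip.read_state(); show(s)
r=manip.capture('wrist'); cv2.imwrite('pics/w9.png',r['img'][:,:,::-1])
r=manip.capture('side'); cv2.imwrite('pics/s9.png',cv2.resize(r['img'][120:320,240:500,::-1],None,fx=3,fy=3))
g=T(PP,np.array([-.09,0,.23])); print(g,row(s,g,Rdown(PP[2]+np.pi/2)))
E
```

```text
12.95 pos [ 0.6261 -0.0746  0.4377] R [[0.998, 0.067, -0.003], [0.067, -0.998, 0.005], [-0.003, -0.006, -1.0]] F [-0.1 -0.9 -0.1] M [-0.04 -0.04  0.02] w 0.999 q [-0.46  0.33  0.67  1.4  -0.21  1.49  0.27]
[0.54866529 0.06809479 0.23      ] [-6.700e+00 -1.464e+01  2.087e+01 -1.000e-02 -0.000e+00 -1.580e+00]
```

View pics/w9.png

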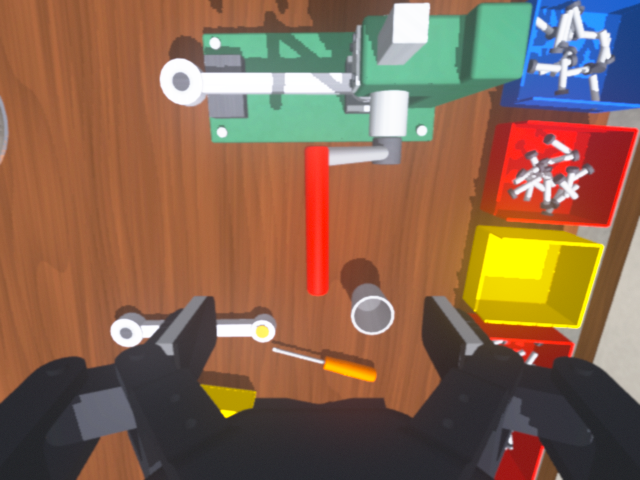

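View pics/s9.png

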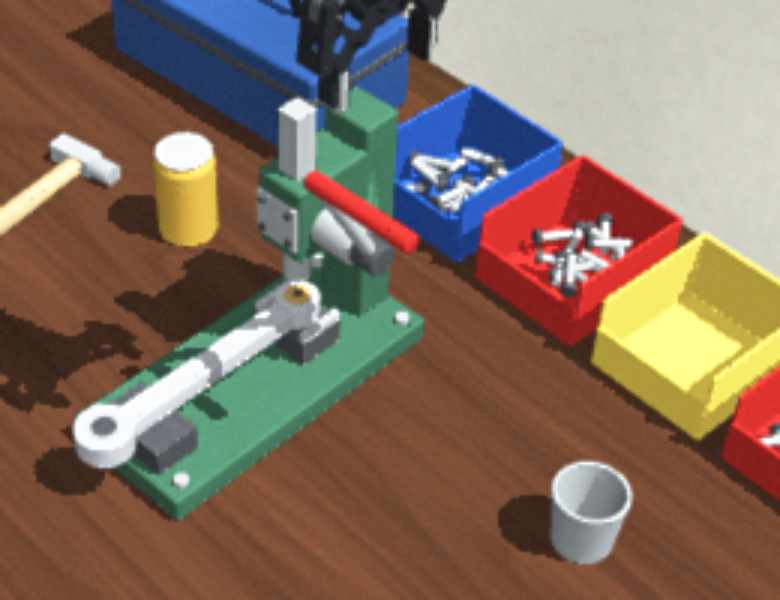

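{"method": "play_rows", "body": {"commands": [[-2,-2,0,0,0,-0.15,0],[-4,-4,0,0,0,-0.3,0],[-6,-6,0,0,0,-0.45,0],[-7,-8,0,0,0,-0.6,0],[-7,-10,0,0,0,-0.75,0],[-7,-12,0,0,0,-0.9,0],[-7,-14,0,0,0,-1.05,0],[-6.8,-14.6,1,0,0,-1.2,0],[-6.7,-14.6,3,0,0,-1.35,0],[-6.7,-14.6,6,0,0,-1.5,0]]}}

```text
time_s: 14.05
position: [0.5502, 0.0673, 0.3778]
orientation: [[-0.004, 1.0, -0.0], [1.0, 0.004, 0.006], [0.006, -0.0, -1.0]]
force: [-0.0, -0.0, 0.7]
width: 0.998
```

```bash
python3 - <<'E'
from h import *
from workcell import manip
import cv2
s=manip.read_state(); show(s)
r=manip.capture('wrist'); im=r['img'][:,:,::-1].copy()
X=np.array(r['tool_from_camera']);K3=np.array(r['intrinsics'])
R=np.array(s['orientation'])
for q in [(-205,0,86),(-90,0,82),(-120,0,82),(0,0,82),(-190,-75,30),(-190,75,30)]:
    w=T(PP,np.array(q)/1e3); t=R.T@(w-s['position']); c=X[:3,:3].T@(t-X[:3,3]); u=K3@c; u=u[:2]/u[2]; print(q,u.round(0)); cv2.circle(im,tuple(int(i) for i in u),4,(255,0,255),1)
cv2.imwrite('pics/w10.png',im)
g=T(PP,np.array([-.09,0,.23])); print(g,row(s,g,Rdown(PP[2]+np.pi/2)))
np.savez('w10.npz',R=R,p=s['position'],X=X,K=K3)
E
```

```text
14.05 pos [0.5502 0.0673 0.3778] R [[-0.004, 1.0, -0.0], [1.0, 0.004, 0.006], [0.006, -0.0, -1.0]] F [-0.  -0.   0.7] M [-0.03 -0.07  0.02] w 0.998 q [-0.58  0.17  0.41  1.67 -0.07  1.32  1.42]
(-205, 0, 86) [312. 103.]
(-90, 0, 82) [319. 199.]
(-120, 0, 82) [318. 176.]
(0, 0, 82) [324. 266.]
(-190, -75, 30) [258. 124.]
(-190, 75, 30) [370. 115.]
[0.54866529 0.06809479 0.23      ] [-1.000e-02 -1.500e-01  1.478e+01 -0.000e+00 -1.000e-02 -7.000e-02]
```

View pics/w10.png

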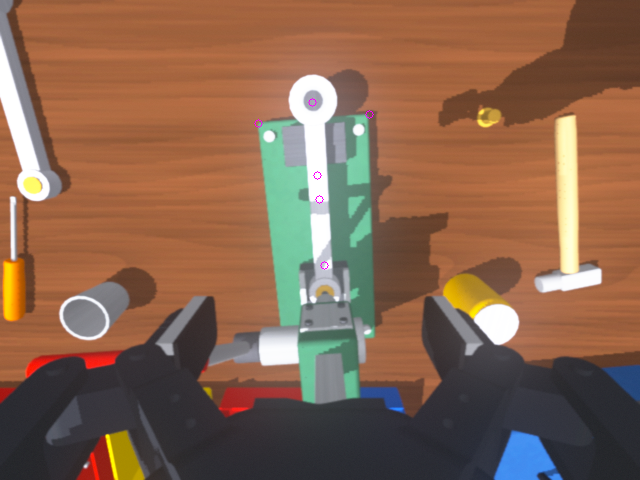

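{"method": "play_rows", "body": {"commands": [[0,-0.1,4,0,0,-0.03,0],[0,-0.1,8,0,0,-0.065,0],[0,-0.1,12,0,0,-0.065,0],[0,-0.1,16,0,0,-0.065,0],[0,-0.1,20,0,0,-0.065,0],[0,-0.1,23,0,0,-0.065,0],[0,-0.1,25,0,0,-0.065,0],[0,-0.1,26,0,0,-0.065,0],[0,-0.1,26,0,0,-0.065,0],[0,-0.1,26,0,0,-0.065,0]]}}

```text
time_s: 15.1
position: [0.5444, 0.0676, 0.1126]
orientation: [[-0.075, 0.997, -0.009], [0.997, 0.075, 0.003], [0.004, -0.008, -1.0]]
force: [0.1, -0.2, -1.2]
width: 0.999
```

```bash
python3 - <<'E'
from h import *
from workcell import manip
import cv2
s=manip.read_state(); show(s)
r=manip.capture('wrist'); cv2.imwrite('pics/w11.png',r['img'][:,:,::-1])
g=T(PP,np.array([-.09,0,.047])); print(g,row(s,g,Rdown(.07+np.pi/2)))
E
```

```text
15.1 pos [0.5444 0.0676 0.1126] R [[-0.075, 0.997, -0.009], [0.997, 0.075, 0.003], [0.004, -0.008, -1.0]] F [ 0.1 -0.2 -1.2] M [-0.03 -0.05 -0.05] w 0.999 q [-0.5   0.44  0.33  1.98 -0.21  0.77  1.6 ]
[0.54866529 0.06809479 0.047     ] [-0.01  0.48  6.55 -0.01 -0.    0.  ]
```

View pics/w11.png

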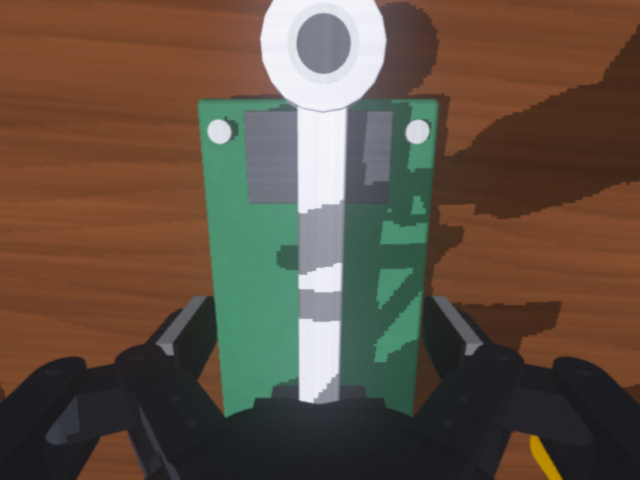

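{"method": "play_rows", "body": {"commands": [[0,0.2,2,-0.01,0,0,0],[0,0.4,4,-0.01,0,0,0],[0,0.4,5.5,-0.01,0,0,0],[0,0.4,6.5,-0.01,0,0,0],[0,0.4,6.5,-0.01,0,0,0],[0,0.4,6.5,-0.01,0,0,100],[0,0.4,6.5,-0.01,0,0,255],[0,0.4,6.5,-0.01,0,0,255],[0,0.4,6.5,-0.01,0,0,255],[0,0.4,6.5,-0.01,0,0,255]], "grip_force": 100}}

```text
time_s: 16.15
position: [0.5486, 0.0684, 0.0486]
orientation: [[-0.075, 0.997, 0.003], [0.997, 0.075, 0.005], [0.005, 0.003, -1.0]]
force: [-0.8, -0.3, 6.0]
width: 0.27
```

```bash
python3 - <<'E'
from h import *
from workcell import manip
import cv2
s=manip.read_state(); show(s)
r=manip.capture('wrist'); cv2.imwrite('pics/w12.png',r['img'][:,:,::-1])
E
```

```text
16.15 pos [0.5486 0.0684 0.0486] R [[-0.075, 0.997, 0.003], [0.997, 0.075, 0.005], [0.005, 0.003, -1.0]] F [-0.8 -0.3  6. ] M [-0.07  0.29 -0.16] w 0.27 q [-0.46  0.54  0.29  2.01 -0.26  0.63  1.65]
```

View pics/w12.png

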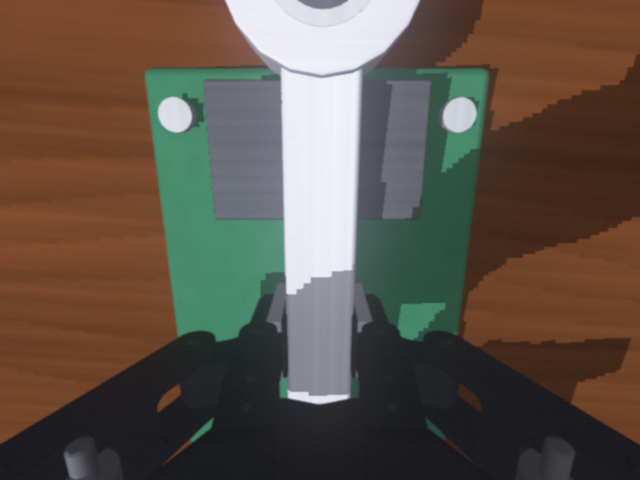

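{"method": "play_rows", "body": {"commands": [[0,0,-0.2,0,0,0,255],[0,0,-0.5,0,0,0,255],[0,0,-0.8,0,0,0,255],[0,0,-1.1,0,0,0,255],[0,0,-1.3,0,0,0,255],[0,0,-1.4,0,0,0,255],[0,0,-1.4,0,0,0,255],[0,0,-1.4,0,0,0,255],[0,0,-1.4,0,0,0,255],[0,0,-1.4,0,0,0,255]]}}

```text
time_s: 17.2
position: [0.5485, 0.0683, 0.0626]
orientation: [[-0.075, 0.997, 0.003], [0.997, 0.075, 0.005], [0.005, 0.003, -1.0]]
force: [0.3, -0.8, -6.6]
width: 0.268
```

```bash
python3 - <<'E'
from h import *
from workcell import manip
import cv2
s=manip.read_state(); show(s)
r=manip.capture('wrist'); cv2.imwrite('pics/w13.png',r['img'][:,:,::-1])
r=manip.capture('side'); cv2.imwrite('pics/s13.png',cv2.resize(r['img'][145:295,260:390,::-1],None,fx=4,fy=4))
E
```

```text
17.2 pos [0.5485 0.0683 0.0626] R [[-0.075, 0.997, 0.003], [0.997, 0.075, 0.005], [0.005, 0.003, -1.0]] F [ 0.3 -0.8 -6.6] M [0.03 0.02 0.01] w 0.268 q [-0.47  0.52  0.3   2.   -0.25  0.66  1.64]
```

View pics/w13.png

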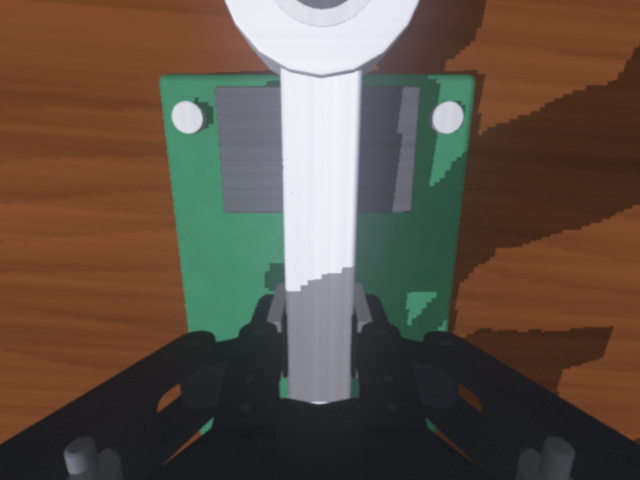

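View pics/s13.png

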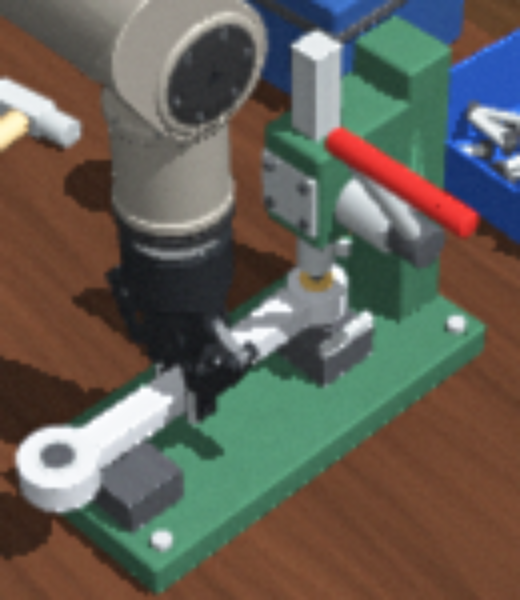

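{"method": "play_rows", "body": {"commands": [[0,-0.4,0,0,0,0,255],[0,-1.0,0,0,0,0,255],[0,-1.8,0,0,0,0,255],[0,-2.6,0,0,0,0,255],[0,-3.4,0,0,0,0,255],[0,-4.2,0,0,0,0,255],[0,-5.0,0,0,0,0,255],[0,-5.8,0,0,0,0,255],[0,-6.6,0,0,0,0,255],[0,-7.2,0,0,0,0,255]]}}

```text
time_s: 18.3
position: [0.4758, 0.0629, 0.0623]
orientation: [[-0.075, 0.997, 0.003], [0.997, 0.075, 0.005], [0.005, 0.003, -1.0]]
force: [0.7, 0.4, -5.3]
width: 0.266
```

```bash
python3 - <<'E'
from h import *
from workcell import manip
s=manip.read_state(); show(s)
E
```

```text
18.3 pos [0.4758 0.0629 0.0623] R [[-0.075, 0.997, 0.003], [0.997, 0.075, 0.005], [0.005, 0.003, -1.0]] F [ 0.7  0.4 -5.3] M [ 0.01 -0.01 -0.01] w 0.266 q [-0.51  0.42  0.31  2.17 -0.24  0.58  1.61]
```

{"method": "play_rows", "body": {"commands": [[0,-0.6,0,0,0,0,255],[0,-1.3,0,0,0,0,255],[0,-2.0,-0.2,0,0,0,255],[0,-2.6,-0.8,0,0,0,255],[0,-3.0,-1.6,0,0,0,255],[0,-3.0,-2.6,0,0,0,255],[0,-3.0,-3.6,0,0,0,255],[0,-3.0,-4.6,0,0,0,255],[0,-3.0,-5.6,0,0,0,255],[0,-3.0,-6.6,0,0,0,255]]}}

```text
time_s: 19.3
position: [0.4459, 0.0603, 0.1292]
orientation: [[-0.074, 0.997, 0.003], [0.997, 0.074, 0.005], [0.005, 0.003, -1.0]]
force: [-0.2, 0.2, -5.9]
width: 0.27
```

{"method": "play_rows", "body": {"commands": [[0,0,-1.0,0,0,0,255],[0,0,-2.0,0,0,0,255],[0,0,-3.0,0,0,0,255],[0,0,-4.0,0,0,0,255],[0,0,-4.8,0,0,0,255],[0,0,-5.4,0,0,0,255],[0,0,-5.8,0,0,0,255],[0,0,-6.0,0,0,0,255],[0,0,-6.0,0,0,0,255],[0,0,-6.0,0,0,0,255]]}}

```text
time_s: 20.3
position: [0.4455, 0.0599, 0.189]
orientation: [[-0.075, 0.997, 0.002], [0.997, 0.075, 0.005], [0.005, 0.003, -1.0]]
force: [0.7, -0.3, -5.6]
width: 0.269
```

```bash
python3 - <<'E'
from h import *
from workcell import manip
import cv2
s=manip.read_state(); show(s)
r=manip.capture('wrist'); cv2.imwrite('pics/w14.png',r['img'][:,:,::-1])
r=manip.capture('side'); cv2.imwrite('pics/s14.png',cv2.resize(r['img'][120:320,200:460,::-1],None,fx=3,fy=3))
E
```

```text
20.3 pos [0.4455 0.0599 0.189 ] R [[-0.075, 0.997, 0.002], [0.997, 0.075, 0.005], [0.005, 0.003, -1.0]] F [ 0.7 -0.3 -5.6] M [-0.   -0.01 -0.04] w 0.269 q [-0.62  0.15  0.39  2.14 -0.08  0.86  1.46]
```

View pics/w14.png

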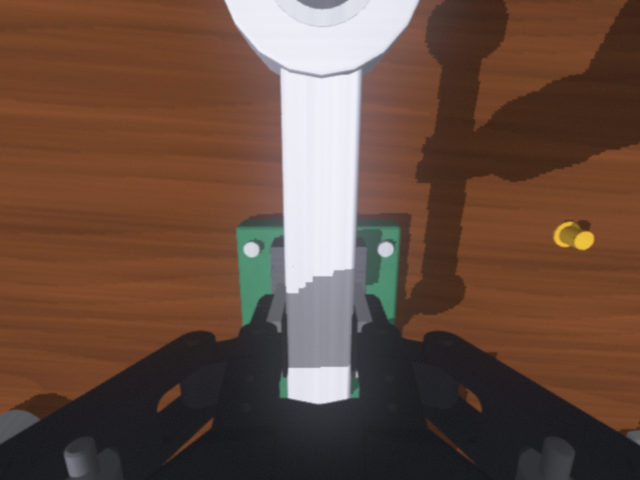

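View pics/s14.png

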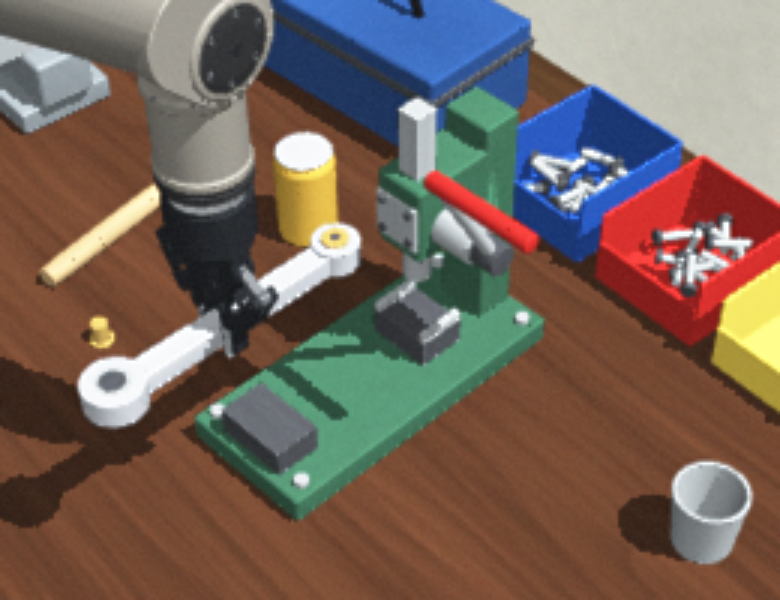

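{"method": "play_rows", "body": {"commands": [[0,0,0,0,0,0,255],[0,0,0,0,0,0,255],[0,0,0,0,0,0,255],[0,0,0,0,0,0,255],[0,0,0,0,0,0,255],[0,0,0,0,0,0,255],[0,0,0,0,0,0,255],[0,0,0,0,0,0,255],[0,0,0,0,0,0,255],[0,0,0,0,0,0,255]]}}

```text
time_s: 21.4
position: [0.4455, 0.0599, 0.1889]
orientation: [[-0.075, 0.997, 0.002], [0.997, 0.075, 0.005], [0.005, 0.003, -1.0]]
force: [0.4, -0.2, -6.5]
width: 0.266
```

```bash
python3 - <<'E'
from h import *
from workcell import manip
s=manip.read_state(); show(s); print(np.abs(s['joint_velocities']).max())
print(manip.finish_job())
E
```

```text
21.4 pos [0.4455 0.0599 0.1889] R [[-0.075, 0.997, 0.002], [0.997, 0.075, 0.005], [0.005, 0.003, -1.0]] F [ 0.4 -0.2 -6.5] M [-0.03 -0.04  0.01] w 0.266 q [-0.62  0.15  0.39  2.14 -0.08  0.86  1.46]
0.0024944309336540596
the job is handed in; nothing more can be done
None
```

The job is done and handed in at 21.4 s; no verdict was reported. I held the lever's handle all the way down to the hard stop and back to rest, about 3 s each way. Then I gripped the rocker arm by its bar, lifted it 14 mm, drew it straight out by about 10 cm and raised it.

**Last checks:**
- **Rocker arm:** its underside is about 0.20 m above the bench, worked out from how far the tool rose. It looks level in the side picture. The tool is tilted under 0.01 rad, the moment at the wrist is near zero and the arm is still. The grip is at 100 N, opened to about 23 mm on the 24 mm bar.
- **Bush and lever:** the pictures show the bush's flange flat on the boss and the lever up at rest.
- **Other things on the bench:** I saw none of them displaced, but I did not measure them again at the end.

**Disagreement:** at the bottom the handle's height pointed to about 1.0 rad, where the stop is given as about 0.93. I put this down to give or slip in the grip, because the force there jumped to 32 N as it would at the hard stop.

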